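# Set out a painter's place from the stack of pots

### The arm

A 6-joint arm with a two-finger parallel gripper is mounted at the origin on the work surface. World frame = base frame: x ahead of the robot, y to its left, z up, the work surface at z = 0. Lengths are in mm, angles in rad, forces in N, time in s.
With the tool pointing down it reaches from about 300 to 775 mm from the base axis. Payload 14.6 kg.
Tool frame: the origin (TCP) lies at the very end of the fingers, on their centre line; the grasp point (between the pads) lies 19 mm behind it (grip_point_offset is the distance from the TCP to the grasp point, in mm); z points along the fingers, y is the line along which they close (so a half turn about z gives the same grasp; the last joint's range is limited). The gripper opens to 94 mm and grips with 3 to 60 N. Pads are 16 mm wide; open, the fingers measure 119 mm over their backs; the gripper's body (75 mm by 177 mm) begins 78 mm behind the grasp point.
Start: joints at [1.211, 0.3, 1.521, -0, 1.321, -0.067], TCP at [158.746, 526.582, 205.446] pointing down, gripper open.
Joint ranges: [-3.03, 3.03], [-0.79, 2.21], [0.23, 2.52], [-1.04, 4.18], [0, 3.07], [-2.55, 2.55]. Speed limits (rad/s): [2.22, 2.22, 2.57, 3.14, 3.14, 3.14].

### API

Orientations are given as [roll, pitch, yaw] about the fixed x, y, z axes, in that order (R = Rz(yaw) Ry(pitch) Rx(roll)).
In Python, from cell import read_state, camera, camera_info, sign_off, grip_point_offset gives the robot as it stands.
- The arm moves only by the shell command python3 -m handwheel 'ROWS' [FORCE]. ROWS is text: rows parted by semicolons, each of 5 numbers parted by spaces: the shift along the world's x, y, z in units of 40 mm (1.0 is 40 mm), then the turn about the world's z in units of 5 degrees (1.0 is 5 degrees), then the closure, from 0 (fully open) to 1 (shut). In form: dx dy dz yaw gripper; .... A call has 1 to 12 rows; each row shifts and turns the commanded pose from where the row before left it; what a row does not reach is not made up. A row lasts 1/12 s, in which the tool goes at most 41.7 mm and 7.16 degrees, less where a joint would pass 70% of its speed; a pose out of reach is approached as far as the arm can. A call is refused whole if a number of a shift passes 1 or a number of a turn 1, either way. A call with a gripper value outside its range is refused whole. The fingers move at their own pace and stop on an object; FORCE is the grip in N (left out, the last holds). Time passes only in rows, so rows that do not move let the fingers close. It gives the time, the measured TCP pose, the force, the opening and the grip force at its end, in the units of the state.
- read_state(): the state, without advancing time (a new reading comes with each control period).
- camera(name): name is "scene" or "top" or "wrist"; returns (picture, depth): 400x640x3 uint8, red, green, blue; 400x640 float32, mm along the optical axis (not along the pixel's ray), 0 where there is no reading.
- camera_info(name): a dict with "intrinsics" (3x3 intrinsics, pixels), "world_from_camera" (4x4, takes a point from camera to world coordinates). Camera axes: x right, y down, z forward; pixel columns grow to the right and rows downward; lengths in mm; the calibration is good to about 2 mm. A picture is of the moment at which its call begins: read the wrist's pose just before it. camera_info takes no time and is no camera call; for the wrist camera it gives the pose at the moment of the call.
- sign_off(): hands the job in; it is judged then, once.
The state is a dict: "clock": time; "joints": joint angles; "qd": joint speeds; "effort": joint torques, N m; "eef_pos": TCP position; "eef_rot": TCP orientation; "wrist_force": force on the tool from outside, world axes, zero at the start; "moment": the same for the moment, N m; "finger_gap": finger opening in mm; "finger_force": force on a finger pad.
Only numpy, scipy, OpenCV 4.12 (cv2) and the standard library are available. Lean on these libraries where they do the work, as an engineer would, in place of code of your own. Each camera call takes 0.05 s, during which the arm holds its last target. There are 200 camera calls.

### The job

Set out this painter's place: take the stack of three lidded pots apart and stand each pot upright in the middle of the cork mat that fits it (square pot on the square mat, wide round pot on the large round mat, narrow round pot on the small round mat), and lift the stencil brush straight up out of its wooden block and stand it, bristles up, in the empty water cup. Never tip a pot over, and leave the palette where it is.

Things in the scene. Friction and masses are not known exactly. Their poses are not given: they have to be found in the camera images.
- square_pot_center (a point): Lidded square tub, white plastic with a grey lid, 58 x 58 mm and 46 mm tall, flat lid; the bottom pot of the stack, standing on the table at the start. The point is its centre, 23 mm above its underside; z up, x and y square to its sides.
- wide_pot_center (a point): Wide lidded round pot, white with a grey lid, 50 mm diameter, 46 mm tall, flat lid; stands loose on the square pot at the start. The point is its centre, 23 mm above its underside; z up.
- narrow_pot_center (a point): Narrow lidded round pot, white with a grey lid, 36 mm diameter, 46 mm tall, flat lid; stands loose on the wide pot, top of the stack. The point is its centre, 23 mm above its underside; z up.
- square_mat: Square cork mat, 82 x 82 mm, 4 mm thick, fixed to the table. Origin: centre of its underside, at table height; x and y square to its sides.
- large_round_mat: Large round cork mat, 80 mm diameter, 4 mm thick, fixed to the table. Origin: centre of its underside, at table height.
- small_round_mat: Small round cork mat, 56 mm diameter, 4 mm thick, fixed to the table. Origin: centre of its underside, at table height.
- brush_center (a point): Round stencil brush, 130 mm long, upright in the block's well, bristles up: wooden handle 18 mm diameter (lower 85 mm), metal ferrule 19 mm (next 22 mm), dark bristles 20 mm, rigid (top 23 mm). The point is half-way along its axis, 65 mm above its foot; z points from foot to bristles. At the start the foot is 10 mm above the table and the point 10 mm above the block's top; 75 mm sticks out.
- brush_block: Light wood block, 70 x 70 mm and 65 mm tall, fixed to the table, with one vertical round well in the middle of its top, 20 mm diameter and 55 mm deep (the brush has 1 mm play all round). Origin: centre of its underside, at table height.
- water_cup: Empty pale round cup with a thin yellow rim, fixed to the table, upright: outer diameter 58 mm, wall 3 mm (inside 52 mm), 60 mm tall, floor 4 mm thick. Origin: centre of its underside, at table height. The brush may lean against the rim.
- palette: Square white porcelain palette with dabs of paint, about 150 x 150 mm, 16 mm tall, loose on the table beside the work; to be left alone. Origin: centre of its underside.
Things that resemble listed ones, but are neither listed nor needed, are in the scene too. Leave any yellow look-alike of the part that bears narrow_pot_center alone.

How it is judged:
By the outcome, as a careful person would: the job done as asked, in the order asked, and still so for the second after the job is handed in, with the robot touching nothing.
It also fails if it takes over 125 s, if anything falls off the work surface, if the arm or the gripper's body presses on something with over 40 N, if the wrist force passes 120 N, or if a joint passes its speed limit or range.

## Working session

There is one attempt and no reset: what is moved stays moved. The work goes in short steps, Python scripts to look and compute and a shell command to move; the robot and the scene stay as the last step left them, time stands still between calls to the robot, and variables do not carry over. Pictures are saved under pics/ and viewed, at most 14 in all, crops included, and the job is handed in when it is done.

```bash
mkdir -p pics; cat > h.py <<'E'
import numpy as np, cv2
from cell import *
def snap(n,f=None):
    i=camera_info(n); p,d=camera(n); np.savez(f'{n}.npz',p=p,d=d,K=i['intrinsics'],T=i['world_from_camera'])
    if f: cv2.imwrite(f'pics/{f}.png',p[:,:,::-1])
def load(n): return np.load(f'{n}.npz')
def pt(n,u,v,z=None):
    s=load(n);K=s['K'];T=s['T'];r=np.linalg.inv(K)@[u,v,1]
    if z is None: d=s['d'][int(v),int(u)]
    else: w=T[:3,:3]@r; d=(z-T[2,3])/w[2]
    return (T@np.r_[r*d,1])[:3]
def cloud(n):
    s=load(n);v,u=np.mgrid[0:400,0:640];r=np.stack([u,v,np.ones_like(u)],-1)@np.linalg.inv(s['K']).T*s['d'][...,None]
    return r@s['T'][:3,:3].T+s['T'][:3,3]
E
python3 - <<'E'
from h import *
snap('top','top1');snap('scene','scene1')
print(read_state()['eef_rot'],read_state()['clock'],grip_point_offset)
for n in('top','scene'): print(load(n)['T'].round(2))
E
```

```text
[-3.14053179e+00 -7.51531338e-05  2.84878695e+00] 0.1 18.8
[[-1.00000e-02 -9.90000e-01  1.20000e-01  4.36410e+02]
 [-1.00000e+00  1.00000e-02  0.00000e+00  7.48700e+01]
 [-0.00000e+00 -1.20000e-01 -9.90000e-01  1.25595e+03]
 [ 0.00000e+00  0.00000e+00  0.00000e+00  1.00000e+00]]
[[ 6.90000e-01  5.10000e-01 -5.10000e-01  1.06978e+03]
 [ 7.20000e-01 -5.00000e-01  4.70000e-01 -3.81230e+02]
 [-1.00000e-02 -7.00000e-01 -7.20000e-01  7.88570e+02]
 [ 0.00000e+00  0.00000e+00  0.00000e+00  1.00000e+00]]
```

View pics/top1.png

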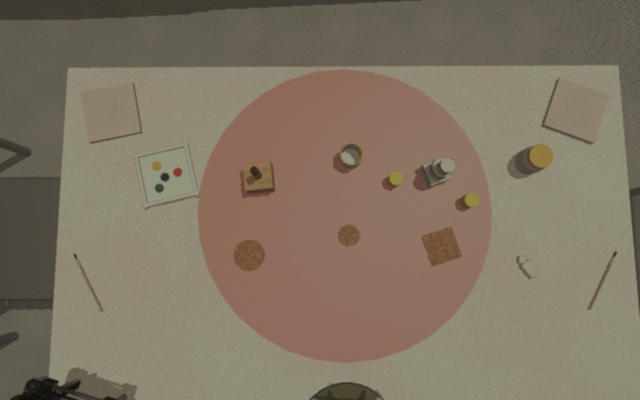

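View pics/scene1.png

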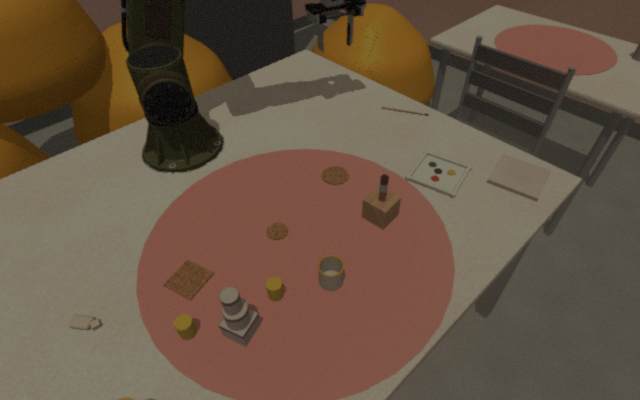

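The top picture shows the stack at (438,172), the block and brush at (257,176), the cup at (350,156), and the mats at (249,255), (348,235) and (442,246). The palette is at (166,176). Possible mix-ups for the narrow pot are the yellow pots at (396,179) and (471,201), and the amber jar at (539,157). The white and grey top of the stack at (444,166) is the one I want.

```bash
python3 - <<'E'
from h import *
c=cloud('top');s=load('top')
def blob(name,u0,u1,v0,v1,z0,z1):
    q=c[v0:v1,u0:u1].reshape(-1,3);m=(q[:,2]>z0)&(q[:,2]<z1);q=q[m]
    if len(q)<4: print(name,'few');return
    (cx,cy),(w,h),a=cv2.minAreaRect(q[:,:2].astype(np.float32))
    (ex,ey),r=cv2.minEnclosingCircle(q[:,:2].astype(np.float32))
    print(name,len(q),'rect',np.round([cx,cy,w,h,a],1),'circ',np.round([ex,ey,r],1),'mean',q.mean(0).round(1))
blob('narrow',415,470,145,195,128,150)
blob('wide',415,470,145,195,84,100)
blob('square',415,470,145,195,38,54)
blob('brush',235,285,155,200,120,160)
blob('block',235,285,155,200,55,72)
blob('cup',330,370,135,175,53,70)
blob('y1',382,410,165,192,38,60)
blob('y2',458,485,188,213,38,60)
blob('table',300,330,280,300,-20,20)
blob('palette',125,205,140,215,8,30)
hsv=cv2.cvtColor(s['p'],cv2.COLOR_RGB2HSV)
for n,u,v,r in(('large',249,255,24),('small',348,235,18),('sqm',442,246,28)):
    p=s['p'][v-r:v+r,u-r:u+r].astype(int); m=(p[:,:,0]<150)&(p[:,:,0]-p[:,:,2]>25)
    print(n,s['p'][v,u],s['p'][v-r,u-r],c[v,u])
    m=s['p'][v-r:v+r,u-r:u+r,1].astype(int); lo,hi=s['p'][v,u,1],s['p'][v-r,u-r,1]
big=cv2.resize(np.vstack([s['p'][130:190,380:480],s['p'][205:265,380:480]]),None,fx=5,fy=5,interpolation=cv2.INTER_CUBIC)
big2=cv2.resize(np.vstack([s['p'][130:190,300:400],s['p'][205:265,300:400]]),None,fx=4,fy=4)
big3=cv2.resize(np.vstack([s['p'][145:205,215:315],s['p'][225:285,215:315]]),None,fx=4,fy=4)
cv2.imwrite('pics/a.png',cv2.convertScaleAbs(np.hstack([cv2.resize(big,(400,480)),big2]),alpha=1.4)[:,:,::-1])
E
```

```text
narrow 204 rect [ 647.7 -235.9   36.1   35.9   39.7] circ [ 648.2 -235.7   18.8] mean [ 647.1 -235.3  138.4]
wide 140 rect [ 647.3 -229.5   49.6   39.    28.3] circ [ 650.4 -234.2   25.5] mean [ 647.1 -224.4   92.9]
square 206 rect [ 624.2 -250.2  128.    68.5   33.7] circ [ 627.  -255.    69.7] mean [ 638.6 -225.    46.3]
brush 66 rect [637.3 219.9  18.1  18.7  77.7] circ [637.9 220.4  10.3] mean [636.  219.8 137.9]
block 694 rect [637.6 220.6  70.4  70.3   5.4] circ [637.1 219.8  48.4] mean [635.9 219.5  65.5]
cup 119 rect [691.7 -15.1  56.   57.3  89.6] circ [692.  -14.5  29.8] mean [692.6 -15.2  60.4]
y1 173 rect [ 632.4 -129.1   34.2   35.7   44.6] circ [ 632.4 -129.1   18.4] mean [ 631.8 -128.8   46.5]
y2 171 rect [ 574.5 -318.5   35.1   35.5    1.5] circ [ 575.3 -318.8   18.7] mean [ 574.7 -317.5   46.5]
table 598 rect [350.6  79.3  74.7  48.5  89.7] circ [350.6  79.3  44.4] mean [350.6  79.3   1.4]
palette 2339 rect [6.440e+02 4.627e+02 1.894e+02 1.826e+02 5.000e-01] circ [640.4 454.2 116.8] mean [649.9 467.8  12.5]
large [115  82  56] [143 107  92] [439.33513313 247.7415685    5.22618223]
small [115  82  56] [143 113  96] [489.33686851  -8.14403918   6.24221549]
sqm [113  81  55] [143 117 100] [ 459.72871496 -251.095355      3.4190421 ]
```

View pics/a.png

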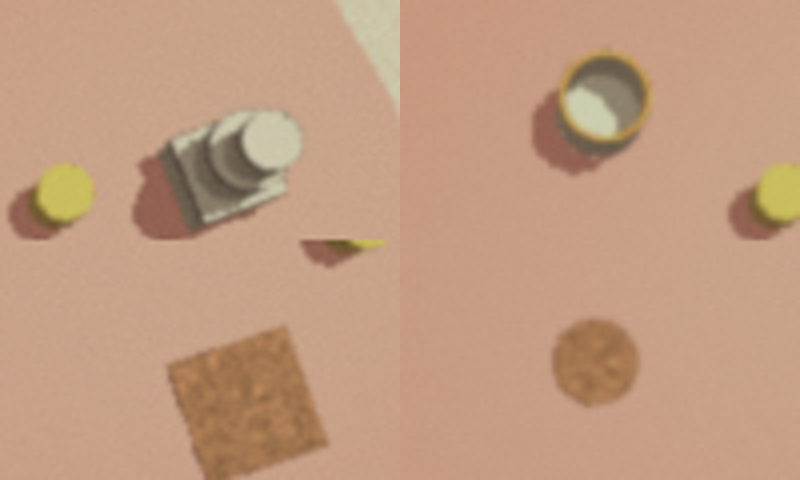

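```bash
cat >> h.py <<'E'
def mats(n):
    s=load(n);p=cv2.GaussianBlur(s['p'],(3,3),0).astype(int)
    m=((p[:,:,2]<.6*p[:,:,0])&(p[:,:,0]<150)).astype(np.uint8)
    for k in cv2.findContours(m,cv2.RETR_EXTERNAL,cv2.CHAIN_APPROX_NONE)[0]:
        if cv2.contourArea(k)<150: continue
        q=np.array([pt(n,u,v,4)[:2] for u,v in k[:,0]],np.float32)
        print(k[:,0].mean(0).round(),'rect',np.round(np.ravel(sum(map(lambda x:list(np.atleast_1d(x)),cv2.minAreaRect(q)),[])),1),'circ',np.round(np.r_[cv2.minEnclosingCircle(q)[0],cv2.minEnclosingCircle(q)[1]],1))
E
python3 - <<'E'
from h import *
mats('top');print();mats('scene')
c=cloud('scene')
for n,u,v,z in(('narrow',232,293,138),('cup',331,265,60),('block',380,205,65),('brush',384,181,138)):
    q=c[v-25:v+25,u-25:u+25].reshape(-1,3);q=q[abs(q[:,2]-z)<5]
    print(n,len(q),q.mean(0).round(1),cv2.minAreaRect(q[:,:2].astype(np.float32)))
# square pot corners in the top crop
for x,y in((202,222),(287,187),(168,147)): print(pt('top',380+x/4,130+y/4,46).round(1))
E
```

```text
[249. 255.] rect [4.407e+02 2.492e+02 7.960e+01 8.010e+01 4.000e-01] circ [440.2 249.4  41.3]
[441. 246.] rect [ 460.1 -248.9   82.3   83.1   17.9] circ [ 460.  -249.8   55.4]
[348. 235.] rect [488.2  -9.6  54.5  54.3  89.7] circ [489.2  -9.2  28.4]
[467. 202.] rect [ 576.4 -320.6   37.8   62.2   18. ] circ [ 575.1 -320.7   31.8]
[393. 180.] rect [ 631.2 -129.3   37.1   58.6   44.5] circ [ 632.9 -127.8   29.6]
[257. 179.] rect [639.2 229.9  92.7  87.9   5.2] circ [639.3 231.6  59.6]
[540. 156.] rect [ 693.9 -517.7   67.    61.9   89.7] circ [ 695.1 -517.7   34.5]
[346. 158.] rect [695.5  -9.8  62.1  89.1  44.8] circ [694.3 -11.   44.7]

[295. 277.] rect [5.538e+02 5.000e-01 7.605e+02 7.453e+02 4.600e+01] circ [556.7  -2.5 381. ]
[181. 144.] rect [-23.8   7.5 239.3 290.8  72.7] circ [-32.6  15.5 156.4]
[556.  49.] rect [ 512.8 1532.   421.2  477.8   89.9] circ [ 513.3 1508.1  239.9]
[373.  48.] rect [-81.2 995.  512.5 990.9  39.5] circ [ -12.5 1049.   509.9]
[95. 75.] rect [-974.5  169.7  880.9 1726.6   75.8] circ [-1032.    -56.6   887.4]
narrow 295 [ 649.3 -238.3  138.6] ((647.8407592773438, -238.01454162597656), (35.602664947509766, 36.47416305541992), 69.53636932373047)
cup 159 [693.1 -16.7  60.1] ((692.4112548828125, -16.33713150024414), (57.59288787841797, 57.460182189941406), 33.370933532714844)
block 514 [640.7 213.9  65.6] ((636.8243408203125, 218.91473388671875), (71.64723205566406, 72.27356719970703), 6.657609939575195)
brush 51 [638.2 217.  139.4] ((637.1256103515625, 218.17684936523438), (19.04915428161621, 17.832353591918945), 22.847816467285156)
[ 611.8 -216.6   46. ]
[ 634.  -271.4   46. ]
[ 660.3 -196.6   46. ]
```

```bash
python3 -m handwheel '.3 -.5 0 -.5 0;.5 -.8 0 -.5 0;.5 -.8 0 -.5 0;.5 -.8 0 -.5 0;.5 -.8 0 -.5 0;.5 -.8 0 -.5 0;.5 -.8 0 -.5 0;.5 -.8 0 -.5 0;.5 -.8 0 -.5 0;.5 -.8 0 -.5 0;.5 -.8 0 -.5 0;.5 -.8 0 -.5 0' 15
```

```text
clock: 1.1
eef_pos: [391.2, 152.8, 205.5]
eef_rot: [3.141, 0.0, 2.323]
wrist_force: [1.2, 0.4, -0.5]
finger_gap: 94.2
finger_force: 0.0
```

```bash
python3 -m handwheel '.52 -.8 0 -.4 0;.52 -.8 0 -.4 0;.52 -.8 0 -.4 0;.52 -.8 0 -.4 0;.52 -.8 0 -.4 0;.52 -.8 0 -.4 0;.52 -.8 0 -.4 0;.52 -.8 0 -.4 0;.52 -.8 0 -.4 0;.52 -.8 0 -.3 0;.52 -.8 0 -.3 0;.4 -.6 0 0 0' && python3 -m handwheel '0 0 0 0 0;0 0 0 0 0'
python3 - <<'E'
from h import *
snap('wrist','w1');print(load('wrist')['T'].round(2))
E
```

```text
clock: 2.1
eef_pos: [636.2, -224.0, 204.6]
eef_rot: [-3.141, -0.001, 1.956]
wrist_force: [-0.7, -0.9, 1.2]
finger_gap: 93.8
finger_force: 0.0
clock: 2.27
eef_pos: [635.4, -222.4, 203.9]
eef_rot: [-3.14, -0.001, 1.957]
wrist_force: [0.4, -0.2, -0.8]
finger_gap: 94.0
finger_force: 0.0
[[ 9.3000e-01  3.6000e-01  1.0000e-01  6.0583e+02]
 [ 3.8000e-01 -8.9000e-01 -2.5000e-01 -1.5005e+02]
 [-0.0000e+00  2.7000e-01 -9.6000e-01  3.8489e+02]
 [ 0.0000e+00  0.0000e+00  0.0000e+00  1.0000e+00]]
```

View pics/w1.png

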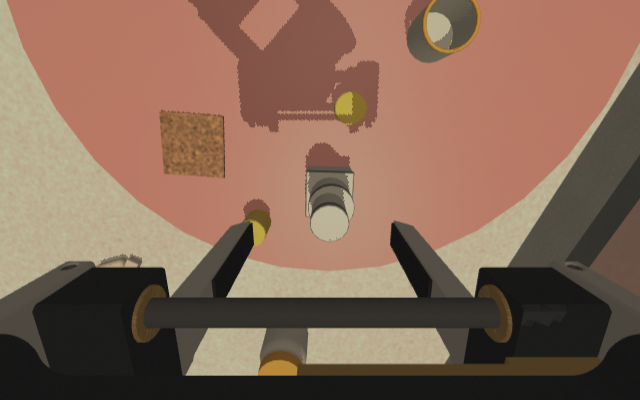

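The wrist picture shows the white and grey narrow lid at (330,222), centred between the fingers, with the yellow look-alikes off to the side at (350,107) and (258,230). The choice is confirmed.

```bash
cat >> h.py <<'E'
def blobz(n,u0,u1,v0,v1,z0,z1):
    q=cloud(n)[v0:v1,u0:u1].reshape(-1,3);q=q[(q[:,2]>z0)&(q[:,2]<z1)]
    a=cv2.minAreaRect(q[:,:2].astype(np.float32));e=cv2.minEnclosingCircle(q[:,:2].astype(np.float32))
    print(n,len(q),'rect',np.round([*a[0],*a[1],a[2]],1),'circ',np.round([*e[0],e[1]],1),'z',np.median(q[:,2]).round(1))
E
python3 - <<'E'
from h import *
blobz('wrist',290,370,150,250,130,150)
blobz('wrist',290,370,150,250,86,98)
blobz('wrist',290,370,150,250,40,52)
mats('wrist')
E
```

```text
wrist 1233 rect [ 648.1 -236.    36.5   36.5   76.5] circ [ 648.1 -236.3   18.8] z 139.4
wrist 614 rect [ 649.  -228.8   50.    37.8   16.2] circ [ 650.8 -234.9   25.3] z 93.4
wrist 691 rect [ 649.3 -233.6   58.5   59.    20.2] circ [ 648.9 -233.5   40.7] z 47.3
[412. 368.] rect [ 921.6 -452.9  573.1   52.    22.2] circ [ 925.9 -463.3  286.8]
[497. 313.] rect [ 975.3 -325.7   45.6  116.8   39.1] circ [ 974.2 -326.8   59. ]
[146. 313.] rect [ 463.3 -534.3   45.   117.     5.2] circ [ 465.3 -534.1   59.4]
[256. 222.] rect [ 576.3 -319.7   43.4   66.4   40.8] circ [ 573.4 -323.4   36.5]
[325. 158.] rect [ 630.7 -194.4   59.    33.    27.6] circ [ 635.4 -204.    29.8]
[197. 143.] rect [ 460.6 -249.    83.2   83.1   17.7] circ [ 460.8 -249.2   57.4]
[423.  25.] rect [683.4 -12.8  39.9  74.4  50.3] circ [690.1  -4.6  38.3]
[291.  60.] rect [ 544.9 -114.9  228.   151.7   22.1] circ [ 541.  -108.9  132. ]
```

```bash
python3 -m handwheel '.31 -.35 0 -.2 .2;0 0 -.6 0 .3;0 0 -.8 0 .3;0 0 -.7 0 .3;0 0 -.5 0 .3;0 0 0 0 .3;0 0 0 0 1;0 0 0 0 1;0 0 0 0 1;0 0 0 0 1;0 0 0 0 1;0 0 0 0 1' 15
```

```text
clock: 3.32
eef_pos: [648.3, -235.5, 102.6]
eef_rot: [3.14, 0.001, 1.941]
wrist_force: [-1.1, 0.4, 5.5]
finger_gap: 35.8
finger_force: 15.0
```

```bash
python3 -m handwheel '0 0 .3 0 1;0 0 .6 0 1;0 0 .4 0 1;-.3 .4 .2 0 1;-.5 .7 0 0 1;-.5 .7 0 0 1;-.5 .7 0 0 1;-.5 .7 0 0 1;-.5 .7 -.3 0 1;-.5 .7 -.5 0 1;-.5 .7 -.6 0 1;-.19 .37 -.5 0 1' && python3 -m handwheel '0 0 -.5 0 1;0 0 -.5 0 1;0 0 0 0 1;0 0 0 0 1'
```

```text
clock: 4.32
eef_pos: [486.3, -6.7, 85.4]
eef_rot: [3.142, -0.0, 1.942]
wrist_force: [1.5, -0.4, -0.5]
finger_gap: 35.7
finger_force: 15.0
clock: 4.65
eef_pos: [488.5, -8.8, 46.0]
eef_rot: [-3.141, -0.0, 1.941]
wrist_force: [0.7, -0.2, 0.5]
finger_gap: 35.9
finger_force: 15.0
```

```bash
python3 -m handwheel '0 0 -.4 0 1;0 0 -.25 0 1;0 0 -.08 0 1;0 0 0 0 1;0 0 0 0 1' && python3 -m handwheel '0 0 -.04 0 1;0 0 0 0 1;0 0 0 0 1'
```

```text
clock: 5.07
eef_pos: [488.8, -8.9, 17.1]
eef_rot: [3.141, 0.0, 1.941]
wrist_force: [-0.1, 0.3, 0.5]
finger_gap: 35.5
finger_force: 15.0
clock: 5.32
eef_pos: [488.7, -8.8, 15.1]
eef_rot: [3.141, 0.0, 1.941]
wrist_force: [-0.1, 0.4, -0.8]
finger_gap: 35.7
finger_force: 15.0
```

```bash
python3 -m handwheel '0 0 -.02 0 1;0 0 0 0 1;0 0 -.01 0 1;0 0 0 0 1'
```

```text
clock: 5.65
eef_pos: [488.7, -8.8, 14.5]
eef_rot: [3.141, 0.0, 1.941]
wrist_force: [-5.4, 0.5, 12.7]
finger_gap: 35.8
finger_force: 15.0
```

```bash
python3 -m handwheel '0 0 0 0 .4;0 0 0 0 .3;0 0 0 0 .3;0 0 .4 0 .3;0 0 .8 0 .3;.1 -.3 .9 0 0;.5 -.7 .9 0 0;.5 -.7 .8 0 0;.5 -.7 .5 0 0;.5 -.7 0 0 0;.5 -.7 0 0 0;.5 -.7 0 0 0' && python3 -m handwheel '.5 -.7 0 0 0;.3 -.5 0 0 0;0 0 0 0 0;0 0 0 0 0' && python3 - <<'E'
from h import *
snap('wrist','w2');snap('top')
blobz('top',330,365,210,255,42,60)
blobz('wrist',250,420,150,250,86,98)
blobz('wrist',250,420,150,250,40,52)
E
```

```text
clock: 6.65
eef_pos: [607.7, -182.5, 176.3]
eef_rot: [3.141, 0.0, 1.941]
wrist_force: [0.9, 1.2, 0.7]
finger_gap: 93.9
finger_force: 0.0
clock: 6.98
eef_pos: [638.8, -229.8, 174.9]
eef_rot: [-3.141, -0.001, 1.94]
wrist_force: [0.2, 0.1, -0.7]
finger_gap: 94.0
finger_force: 0.0
top 171 rect [488.7 -10.2  32.6  35.3   1.1] circ [488.5  -9.6  18.3] z 51.3
wrist 2057 rect [ 650.8 -234.8   50.3   50.3   85.6] circ [ 650.5 -235.3   25.9] z 93.5
wrist 1000 rect [ 616.2 -255.1  153.8   55.    50.4] circ [ 626.8 -263.9   77.8] z 47.3
```

View pics/w2.png

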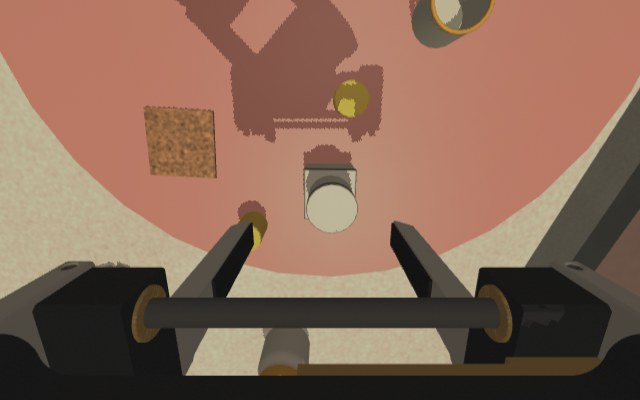

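The wrist picture shows the wide lid alone on the square pot at (331,207). The narrow pot was measured at (488.6,-9.9), which is in the middle of its mat.

```bash
python3 -m handwheel '.3 -.13 -.3 0 .1;0 0 -.7 0 .1;0 0 -.8 0 .1;0 0 -.7 0 .1;0 0 -.47 0 .1;0 0 0 0 .1;0 0 0 0 1;0 0 0 0 1;0 0 0 0 1;0 0 0 0 1;0 0 0 0 1;0 0 0 0 1' 18
```

```text
clock: 8.08
eef_pos: [651.1, -234.4, 58.1]
eef_rot: [3.141, 0.001, 1.941]
wrist_force: [-0.5, 0.3, 5.1]
finger_gap: 49.3
finger_force: 18.0
```

```bash
python3 -m handwheel '0 0 .3 0 1;0 0 .6 0 1;0 0 .6 0 1;-.2 .45 .3 0 1;-.36 .83 0 0 1;-.36 .83 0 0 1;-.36 .83 0 0 1;-.36 .83 0 0 1;-.36 .83 0 0 1;-.36 .83 0 0 1;-.36 .83 0 0 1;-.36 .83 0 0 1' && python3 -m handwheel '-.36 .83 0 0 1;-.36 .83 0 0 1;-.36 .83 0 0 1;-.36 .83 0 0 1;-.36 .83 -.1 0 1;-.3 .65 -.2 0 1;-.1 .2 -.4 0 1;0 0 -.6 0 1;0 0 -.6 0 1;0 0 0 0 1;0 0 0 0 1'
```

```text
clock: 9.08
eef_pos: [526.9, 50.7, 130.3]
eef_rot: [3.141, 0.0, 1.941]
wrist_force: [0.9, 0.7, -0.8]
finger_gap: 50.4
finger_force: 18.0
clock: 10.0
eef_pos: [439.6, 249.3, 53.7]
eef_rot: [-3.14, 0.0, 1.941]
wrist_force: [0.5, -0.4, 0.2]
finger_gap: 49.7
finger_force: 18.0
```

```bash
python3 -m handwheel '.02 .01 -.4 0 1;0 0 -.3 0 1;0 0 -.15 0 1;0 0 -.05 0 1;0 0 -.01 0 1;0 0 0 0 1;0 0 0 0 1' && python3 -m handwheel '0 0 -.02 0 1;0 0 0 0 1;0 0 0 0 1'
```

```text
clock: 10.58
eef_pos: [441.0, 249.9, 17.8]
eef_rot: [3.14, -0.0, 1.941]
wrist_force: [-0.4, -0.6, -1.5]
finger_gap: 49.6
finger_force: 18.0
clock: 10.83
eef_pos: [440.6, 249.8, 16.3]
eef_rot: [3.141, -0.0, 1.941]
wrist_force: [0.3, -0.0, -1.3]
finger_gap: 49.6
finger_force: 18.0
```

```bash
python3 -m handwheel '0 0 -.02 0 1;0 0 0 0 1;0 0 0 0 1' && python3 -m handwheel '0 0 -.02 0 1;0 0 0 0 1;0 0 0 0 1'
```

```text
clock: 11.08
eef_pos: [440.6, 249.8, 15.9]
eef_rot: [3.141, -0.0, 1.941]
wrist_force: [-3.5, -2.4, 8.6]
finger_gap: 49.6
finger_force: 18.0
clock: 11.33
eef_pos: [440.6, 249.8, 15.9]
eef_rot: [3.141, -0.0, 1.941]
wrist_force: [-8.3, -3.7, 20.4]
finger_gap: 50.0
finger_force: 18.0
```

```bash
python3 -m handwheel '0 0 .02 0 .9;0 0 0 0 .3;0 0 0 0 .2;0 0 0 0 .2;0 0 .5 0 .2;0 0 .9 0 .2;0 0 .9 0 .1;0 0 .9 0 0;.3 -.7 .5 0 0;.36 -.85 0 0 0;.36 -.85 0 0 0;.36 -.85 0 0 0' && python3 -m handwheel '.36 -.85 0 0 0;.36 -.85 0 0 0;.36 -.85 0 0 0;.36 -.85 0 0 0;.36 -.85 0 0 0;.36 -.85 0 0 0;.36 -.85 0 0 0;.36 -.85 0 0 0;.36 -.85 0 0 0;.36 -.85 0 0 0;.3 -.5 0 0 0' && python3 -m handwheel '0 0 0 0 0;0 0 0 0 0' && python3 - <<'E'
from h import *
snap('wrist','w3');snap('top')
blobz('top',225,275,230,280,42,60)
blobz('top',330,365,210,255,42,60)
blobz('wrist',280,380,150,250,40,52)
print(read_state()['eef_pos'])
E
```

```text
clock: 12.33
eef_pos: [496.2, 118.3, 163.7]
eef_rot: [3.141, 0.0, 1.942]
wrist_force: [0.6, 0.2, 0.2]
finger_gap: 93.7
finger_force: 0.0
clock: 13.25
eef_pos: [651.9, -243.7, 162.6]
eef_rot: [-3.141, -0.0, 1.939]
wrist_force: [0.0, -0.2, -0.1]
finger_gap: 94.4
finger_force: 0.0
clock: 13.42
eef_pos: [651.6, -241.1, 162.1]
eef_rot: [-3.141, -0.001, 1.94]
wrist_force: [-0.7, -0.1, 0.3]
finger_gap: 94.1
finger_force: 0.0
top 332 rect [440.6 248.1  48.7  48.7  45.6] circ [441.2 249.   25.5] z 50.7
top 169 rect [488.7 -10.2  35.2  32.6  89.5] circ [488.7  -9.4  18.4] z 51.0
wrist 2913 rect [ 649.3 -233.5   58.8   58.6   20.9] circ [ 649.3 -233.6   40.8] z 47.4
[ 651.53640142 -239.47482324  162.98972682]
```

View pics/w3.png

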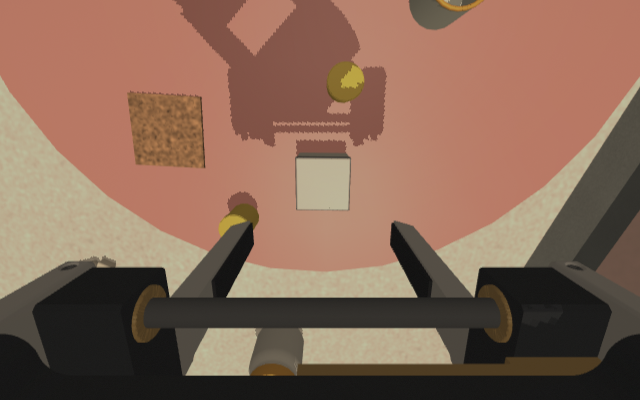

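The wrist picture shows the square pot alone at (322,183), square to the fingers. Its angle is 20.9° against 21.2° for the fingers.

```bash
python3 -m handwheel '-.05 .17 -.4 0 0;0 0 -.8 0 0;0 0 -.9 0 0;0 0 -.8 0 0;0 0 -.6 0 0;0 0 -.25 0 0;0 0 0 0 0;0 0 0 0 1;0 0 0 0 1;0 0 0 0 1;0 0 0 0 1;0 0 0 0 1' 22 && python3 -m handwheel '0 0 0 0 1;0 0 0 0 1'
```

```text
clock: 14.52
eef_pos: [650.1, -233.6, 14.3]
eef_rot: [3.141, 0.001, 1.941]
wrist_force: [0.1, 0.2, -0.8]
finger_gap: 64.3
finger_force: 0.0
clock: 14.68
eef_pos: [649.9, -233.6, 13.9]
eef_rot: [3.141, 0.0, 1.941]
wrist_force: [-0.8, 1.6, 4.1]
finger_gap: 57.9
finger_force: 22.0
```

```bash
python3 -m handwheel '0 0 .3 0 1;0 0 .6 0 1;0 0 .6 0 1;-.4 0 .4 0 1;-.8 -.06 0 0 1;-.9 -.07 0 0 1;-.9 -.07 0 -.2 1;-.9 -.07 0 -.2 1;-.6 -.07 -.2 -.2 1;-.2 -.05 -.4 0 1;0 0 -.6 0 1;0 0 0 0 1' && python3 -m handwheel '0 0 0 0 1;0 0 0 0 1'
```

```text
clock: 15.68
eef_pos: [459.8, -248.4, 38.9]
eef_rot: [-3.139, -0.003, 1.888]
wrist_force: [-0.0, 0.1, -3.3]
finger_gap: 57.9
finger_force: 22.0
clock: 15.85
eef_pos: [462.5, -249.3, 42.6]
eef_rot: [3.141, 0.001, 1.889]
wrist_force: [-0.0, 0.4, -0.7]
finger_gap: 57.9
finger_force: 22.0
```

```bash
python3 -m handwheel '-.03 0 -.2 -.04 1;0 0 -.2 0 1;0 0 -.12 0 1;0 0 -.04 0 1;0 0 0 0 1;0 0 0 0 1' && python3 -m handwheel '0 0 -.02 0 1;0 0 0 0 1;0 0 0 0 1'&& python3 -m handwheel '0 0 -.02 0 1;0 0 0 0 1;0 0 0 0 1'
```

```text
clock: 16.35
eef_pos: [460.7, -249.1, 18.9]
eef_rot: [-3.142, 0.0, 1.885]
wrist_force: [0.2, 0.1, -1.1]
finger_gap: 58.0
finger_force: 22.0
clock: 16.6
eef_pos: [460.6, -249.1, 18.2]
eef_rot: [3.141, 0.0, 1.885]
wrist_force: [-0.4, 0.1, -0.6]
finger_gap: 57.9
finger_force: 22.0
clock: 16.85
eef_pos: [460.7, -249.2, 17.8]
eef_rot: [3.141, 0.0, 1.885]
wrist_force: [-2.3, 1.8, 4.7]
finger_gap: 58.0
finger_force: 22.0
```

```bash
python3 -m handwheel '0 0 0 0 .5;0 0 0 0 0;0 0 0 0 0;0 0 0 0 0;0 0 .6 0 0;0 0 .9 0 0;0 0 .9 0 0;0 0 .9 0 0;.1 .3 .9 0 0;.35 .86 .2 0 0;.35 .88 0 0 0;.35 .88 0 0 0' && python3 -m handwheel '.35 .88 0 0 0;.35 .88 0 0 0;.35 .88 0 0 0;.35 .88 0 0 0;.35 .88 0 0 0;.35 .88 0 0 0;.35 .88 0 0 0;.35 .88 0 0 0;.3 .7 0 0 0;.1 .4 0 0 0;0 0 0 0 0;0 0 0 0 0' && python3 - <<'E'
from h import *
snap('wrist','w4');snap('top','top2')
blobz('top',225,275,230,280,42,60)
blobz('top',330,365,210,255,42,60)
blobz('top',410,475,210,280,42,60)
print(read_state()['eef_pos'])
c=cloud('wrist');print(pt('wrist',330,222))
blobz('wrist',270,400,120,270,134,150)
blobz('wrist',240,440,100,300,60,72)
E
```

```text
clock: 17.85
eef_pos: [507.1, -131.2, 194.4]
eef_rot: [3.14, 0.001, 1.884]
wrist_force: [0.8, -0.3, 0.2]
finger_gap: 93.8
finger_force: 0.0
clock: 18.85
eef_pos: [634.3, 193.7, 192.6]
eef_rot: [-3.141, 0.0, 1.887]
wrist_force: [0.9, -0.3, 0.3]
finger_gap: 94.2
finger_force: 0.0
top 0 rect [0. 0. 0. 0. 0.] circ [0. 0. 0.] z nan
top 170 rect [488.7 -10.2  35.1  32.8  88.9] circ [488.7  -9.7  18.2] z 51.1
top 573 rect [ 460.  -249.    58.7   59.4   17.7] circ [ 460.1 -249.3   41.4] z 50.8
[634.42875631 192.39561468 193.26894349]
[665.65657247 134.93685644   1.47422853]
wrist 424 rect [637.2 221.4  19.1  18.6  36.4] circ [637.3 221.5   9.9] z 141.3
wrist 3434 rect [637.5 221.3  70.2  70.    5.8] circ [637.6 221.4  49.1] z 66.5
  return _methods._mean(a, axis=axis, dtype=dtype,
  ret = ret.dtype.type(ret / rcount)
```

View pics/w4.png

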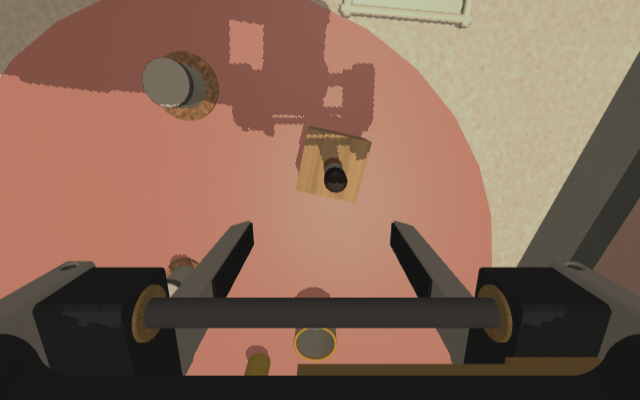

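The wrist picture shows the block with the brush's dark bristles at (335,180), the wide pot on its mat at (168,83), and the palette untouched at the top right.

```bash
python3 -m handwheel '.07 .69 0 0 .2;0 0 -.6 0 .3;0 0 -.9 0 .4;0 0 -.8 0 .4;0 0 -.5 0 .4;0 0 -.15 0 .4;0 0 0 0 .4;0 0 0 0 .8;0 0 0 0 1;0 0 0 0 1;0 0 0 0 1;0 0 0 0 1' 12 && python3 -m handwheel '0 0 0 0 1;0 0 0 0 1'
```

```text
clock: 19.95
eef_pos: [637.6, 221.0, 76.1]
eef_rot: [3.14, 0.0, 1.885]
wrist_force: [0.3, -0.6, 0.7]
finger_gap: 26.4
finger_force: 0.0
clock: 20.12
eef_pos: [637.5, 221.0, 75.7]
eef_rot: [3.141, 0.0, 1.885]
wrist_force: [-0.3, -0.2, 2.2]
finger_gap: 19.7
finger_force: 12.0
```

```bash
python3 -m handwheel '0 0 0 0 1;0 0 0 0 1;0 0 .1 0 1;0 0 .2 0 1;0 0 .3 0 1;0 0 .3 0 1;0 0 .3 0 1;0 0 .3 0 1' 25 && python3 -m handwheel '0 0 .3 0 1;0 0 .3 0 1;0 0 .3 0 1;0 0 0 0 1;0 0 0 0 1' && python3 - <<'E'
from h import *
snap('scene');s=load('scene');p=s['p'][100:300,260:460]
cv2.imwrite('pics/s2.png',cv2.resize(p,None,fx=3,fy=3,interpolation=cv2.INTER_CUBIC)[:,:,::-1])
E
```

```text
clock: 20.78
eef_pos: [637.5, 221.0, 137.2]
eef_rot: [3.141, 0.0, 1.885]
wrist_force: [0.2, 0.9, -0.3]
finger_gap: 19.5
finger_force: 25.0
clock: 21.2
eef_pos: [637.5, 221.0, 171.9]
eef_rot: [3.141, 0.0, 1.885]
wrist_force: [-0.1, 0.4, -0.3]
finger_gap: 19.5
finger_force: 25.0
```

View pics/s2.png

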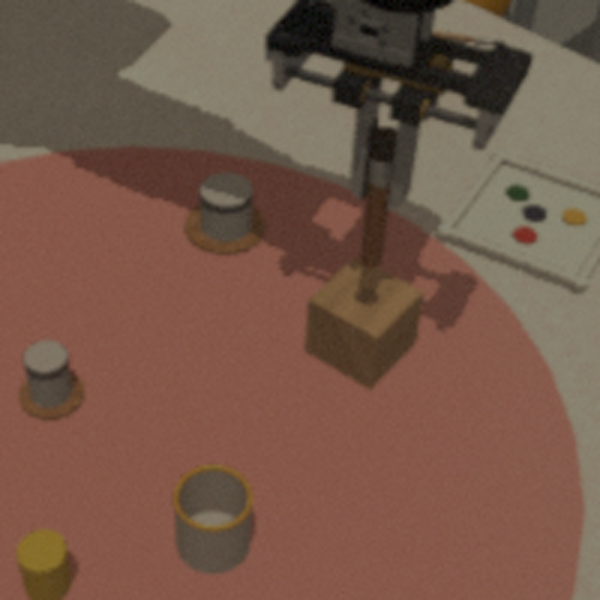

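The scene picture shows the brush held upright between the fingers at (378,200) in the crop, clear of the block. Both round pots stand on their mats, and the cup is at (213,515).

```bash
python3 -m handwheel '.08 -.3 0 0 1;.14 -.6 0 0 1;.19 -.8 0 0 1;.19 -.8 0 0 1;.19 -.8 0 0 1;.19 -.8 0 0 1;.19 -.8 0 0 1;.12 -.6 0 0 1;.08 -.42 0 0 1;0 0 0 0 1;0 0 0 0 1;0 0 0 0 1' && python3 - <<'E'
from h import *
snap('wrist','w5');print(read_state()['eef_pos'])
blobz('wrist',250,420,100,240,55,66)
s=load('scene');snap('scene');c=cloud('scene');s=load('scene')
p=s['p'][150:310,250:450];cv2.imwrite('pics/s3.png',cv2.resize(p,None,fx=3,fy=3,interpolation=cv2.INTER_CUBIC)[:,:,::-1])
q=c.reshape(-1,3);m=(abs(q[:,0]-692)<40)&(abs(q[:,1]+15)<40);q=q[m]
for z in range(100,200,15):
    k=q[abs(q[:,2]-z)<6];print(z,len(k),k.mean(0).round(1) if len(k) else '',)
E
```

```text
clock: 22.25
eef_pos: [691.9, -15.0, 171.0]
eef_rot: [-3.141, -0.0, 1.886]
wrist_force: [-0.7, 0.9, -0.4]
finger_gap: 19.4
finger_force: 25.0
[691.97294237 -14.66205428 171.16181329]
wrist 554 rect [692.  -12.6  58.4  55.5  14.1] circ [692.4 -14.2  29.5] z 61.5
100 0 
115 32 [695.3 -20.1 115.3]
130 34 [695.7 -20.  130. ]
145 32 [696.  -19.6 144.6]
160 30 [695.7 -20.6 159.6]
175 52 [692.1 -22.9 176.5]
190 87 [696.8 -20.5 190.5]
```

View pics/s3.png

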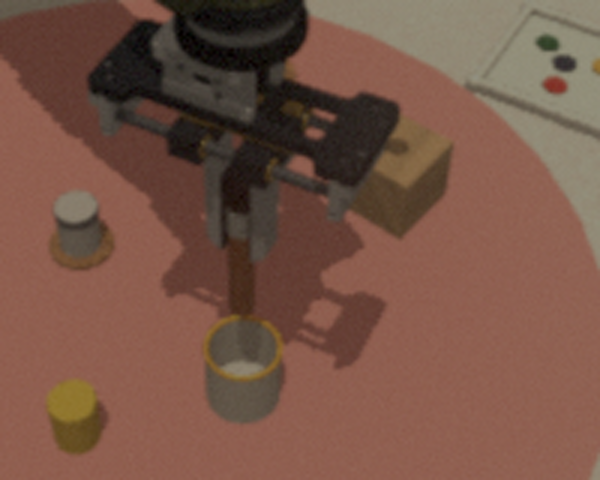

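View pics/w5.png

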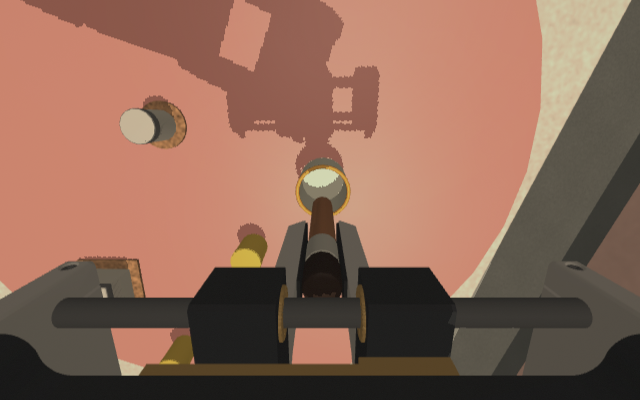

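The scene picture shows the brush vertical above the cup, foot at (242,315) in the crop, with the cup rim at (243,348). The wrist picture shows the handle lined up over the cup at (323,190).

```bash
python3 -m handwheel '.02 0 -.4 0 1;0 0 -.5 0 1;0 0 -.5 0 1;0 0 -.5 0 1;0 0 -.3 0 1;0 0 -.2 0 1;0 0 0 0 1;0 0 0 0 1' && python3 -m handwheel '0 0 -.06 0 1;0 0 -.04 0 1;0 0 0 0 1;0 0 0 0 1' && python3 -m handwheel '0 0 -.03 0 1;0 0 0 0 1;0 0 0 0 1'
```

```text
clock: 23.02
eef_pos: [693.2, -15.6, 76.0]
eef_rot: [3.141, 0.0, 1.886]
wrist_force: [1.0, 0.9, 0.2]
finger_gap: 19.5
finger_force: 25.0
clock: 23.35
eef_pos: [693.1, -15.9, 71.7]
eef_rot: [3.141, 0.0, 1.885]
wrist_force: [-1.1, -0.0, 0.1]
finger_gap: 19.2
finger_force: 25.0
clock: 23.6
eef_pos: [692.9, -15.9, 70.1]
eef_rot: [-3.142, 0.0, 1.885]
wrist_force: [-0.3, -0.1, -0.3]
finger_gap: 19.3
finger_force: 25.0
```

```bash
python3 -m handwheel '0 0 -.02 0 1;0 0 0 0 1;0 0 0 0 1' && python3 -m handwheel '0 0 -.02 0 1;0 0 0 0 1;0 0 0 0 1'
```

```text
clock: 23.85
eef_pos: [693.2, -15.9, 69.7]
eef_rot: [3.141, 0.0, 1.885]
wrist_force: [-0.1, -0.7, 3.5]
finger_gap: 19.5
finger_force: 25.0
clock: 24.1
eef_pos: [693.5, -15.9, 69.7]
eef_rot: [3.14, 0.001, 1.885]
wrist_force: [-1.5, -0.6, 8.4]
finger_gap: 19.5
finger_force: 25.0
```

```bash
python3 -m handwheel '0 0 .01 0 .78;0 0 0 0 .75;0 0 0 0 .6;0 0 0 0 .5;0 0 0 0 .5;0 0 .3 0 .5;0 0 .7 0 .5;0 0 .9 0 .5;0 0 .9 0 .5;0 0 .9 0 .5;0 0 .5 0 .5;0 0 0 0 .5' 10 && python3 -m handwheel '-.5 -.3 0 0 .5;-.7 -.4 0 0 .5;-.7 -.4 0 0 .5;-.7 -.4 0 0 .5;-.7 -.4 0 0 .5;-.7 -.4 0 0 .5;-.7 -.4 0 0 .5;-.5 -.2 0 0 .5;0 0 0 0 .5;0 0 0 0 .5' && python3 - <<'E'
from h import *
snap('top');snap('scene')
s=load('scene');p=s['p'][130:350,130:460];cv2.imwrite('pics/s4.png',cv2.resize(p,None,fx=2.4,fy=2.4,interpolation=cv2.INTER_CUBIC)[:,:,::-1])
blobz('top',225,275,230,280,42,60);blobz('top',410,475,210,280,42,60);blobz('top',330,370,120,175,120,150)
q=cloud('scene').reshape(-1,3);q=q[(abs(q[:,0]-692)<40)&(abs(q[:,1]+15)<40)]
for z in range(75,140,12):
    k=q[abs(q[:,2]-z)<5];print(z,len(k),k.mean(0).round(1) if len(k) else '',)
E
```

```text
clock: 25.1
eef_pos: [694.1, -15.9, 244.0]
eef_rot: [3.133, 0.003, 1.885]
wrist_force: [-0.6, -0.4, 1.4]
finger_gap: 47.0
finger_force: 0.0
clock: 25.93
eef_pos: [484.5, -132.2, 237.4]
eef_rot: [3.141, 0.0, 1.884]
wrist_force: [-0.3, 0.7, 0.5]
finger_gap: 47.3
finger_force: 0.0
top 329 rect [440.6 249.   49.8  47.   89.5] circ [441.2 248.9  25.4] z 50.7
top 30 rect [ 440.8 -268.7   21.6   10.7   75.1] circ [ 443.8 -269.5   11. ] z 50.8
top 61 rect [690.8 -15.8  17.8  17.4   7.4] circ [691.7 -16.9  10.2] z 134.1
75 23 [696.4 -21.9  74.8]
87 20 [697.2 -21.5  86.7]
99 24 [697.7 -21.8  99.3]
111 24 [697.8 -21.1 110.8]
123 28 [696.7 -22.9 123.6]
135 65 [693.2 -18.8 134.1]
```

View pics/s4.png

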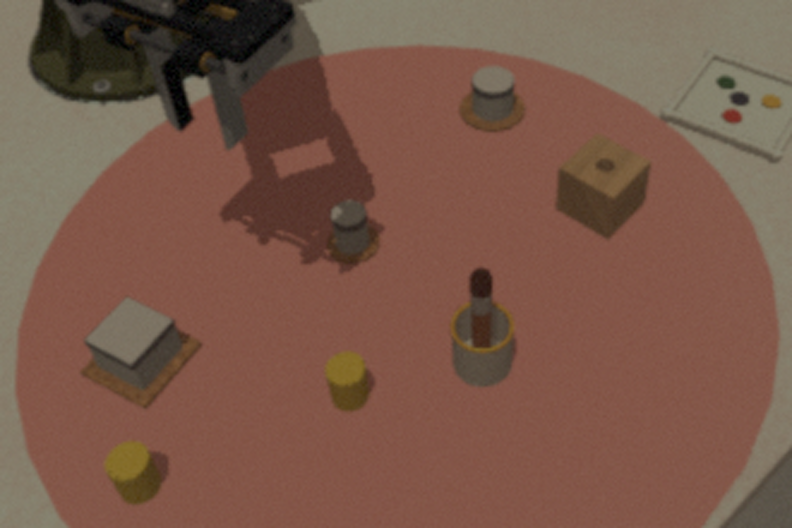

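The scene picture shows every pot on its mat, at (493,95), (351,230) and (135,345). The brush stands upright, bristles up, in the cup at (482,310). The palette and the yellow pots are untouched, and the gripper is clear.

```bash
python3 -c "from cell import *; print(sign_off())"
```

```text
the job is handed in; nothing more can be done
None
```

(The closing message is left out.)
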